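# Load a turned spindle blank into the spring-gate holder

### The arm

A 6-joint arm with a two-finger parallel gripper is mounted at the origin on a cart in front of the work surface, level with it; the furniture and walls round the work are solid. World frame = base frame: x ahead of the robot, y to its left, z up, the work surface at z = 0. Lengths are in m, angles in rad, forces in N, time in s.
With the tool pointing down it reaches from about 0.25 to 0.775 m from the base axis. Payload 4 kg.
Tool frame: the origin (TCP) lies at the very end of the fingers, on their centre line; the grasp point (between the pads) lies 19 mm behind it (robot.hold_point_z is the distance from the TCP to the grasp point, in m); z points along the fingers, y is the line along which they close (so a half turn about z gives the same grasp; the last joint's range is limited). The gripper opens to 94 mm and grips with 3 to 60 N. Pads are 16 mm wide; open, the fingers measure 119 mm over their backs; the gripper's body (75 mm by 177 mm) begins 78 mm behind the grasp point.
Start: joints at [1.038, 0.087, 1.371, -0, 1.684, -0.103], TCP at [0.229, 0.5, 0.206] pointing down, gripper open.
Joint ranges: [-3.1, 3.1], [-0.76, 2.03], [0.27, 2.55], [-1.08, 4.22], [0.17, 2.65], [-2.57, 2.57]. Speed limits (rad/s): [2.79, 2.79, 3.14, 3.14, 3.14, 3.14].

### API

Orientations are given as [roll, pitch, yaw] about the fixed x, y, z axes, in that order (R = Rz(yaw) Ry(pitch) Rx(roll)).
In Python, from bench import robot gives the robot as it stands.
- The arm moves only by the tool carry_out, never from a script. Its argument "steps" is a list of rows, each a list of 3 entries, a list of its own where there are three numbers: the shift along the tool's x, y, z in m, then the turn about the tool's z in units of 10 degrees (1.0 is 10 degrees), then the closure, from -1 (fully open) to 1 (shut). In form: [[[tx, ty, tz], roll, jaw], ...]. A call has 1 to 10 rows; each row is the pose to reach, as a shift and turn from the pose commanded when the call began, along the tool's axes at that moment; what a row does not reach only later rows make up. A row lasts 1/8 s, in which the tool goes at most 62.5 mm and 10.7 degrees, less where a joint would pass 70% of its speed; a pose out of reach is approached as far as the arm can. A call with a gripper value outside its range is refused whole. The fingers move at their own pace and stop on an object; the grip force is fixed at half the most. Time passes only in rows, so rows that repeat a pose let the fingers close. It gives the time, the measured TCP pose, the force, the opening and the grip force at its end, in the units of the state.
- robot.get_obs(): the state, without advancing time (a new reading comes with each control period).
- robot.snapshot(name): name is "scene" or "top" or "wrist"; returns a dict with "image" (420x560x3 uint8, red, green, blue), "z_map" (420x560 float32, m along the optical axis (not along the pixel's ray), 0 where there is no reading), "mtx" (3x3 intrinsics, pixels), "D" ([k1, k2, p1, p2, k3] as OpenCV has them; the pictures are not rectified), "R" (3x3) and "t" (3): a world point X has camera coordinates R X + t. Camera axes: x right, y down, z forward; pixel columns grow to the right and rows downward; lengths in m; the calibration is good to about 2 mm. A picture is of the moment at which its call begins.
- robot.close_job(): hands the job in; it is judged then, once.
The state is a dict: "time": time; "joint_positions": joint angles; "qvel": joint speeds; "joint_torque": joint torques, N m; "tool_pos": TCP position; "ee_rot": TCP orientation; "wrist_force": force on the tool from outside, world axes, zero at the start; "wrist_torque": the same for the moment, N m; "width": finger opening in m; "finger_force": force on a finger pad.
Only numpy, scipy, OpenCV 4.12 (cv2) and the standard library are available. Lean on these libraries where they do the work, as an engineer would, in place of code of your own. Each camera call takes 0.05 s, during which the arm holds its last target. There are 200 camera calls.

### The job

Take the one blank with a round tenon at each end out of the crate (the other long stick is square right to its ends and stays there) and load it into the spring holder: push the spring gate back with the end of the blank, hold it open while you lower the blank level on to the bed, then let the gate come back over the blank's end, so that the blank lies on the bed, caught under both lips and pressed fully home against the fixed end stop. Leave everything else in the crate and do not disturb the other things on the bench.

Things in the scene. Friction and masses are not known exactly. Their poses are not given: they have to be found in the camera images.
- spindle: the blank to load: light wood, 144 mm long, ends alike; middle part square, 100 x 32 x 32 mm, with flat sides to grip, then at each end a round tenon 26 mm in diameter, 22 mm long, on the axis. About 0.12 kg. Origin at the centre of its underside, x along its length, z up. It lies flat in the crate with free room beside its middle
- spindle_mid (a point): the centre of the blank, 16 mm above its origin
- square_stick: the wrong stick: same wood, 160 x 32 x 32 mm, square to its ends, no tenons; stays in the crate. Origin at the centre of its underside, x along its length. It and the blank may be in either half of the crate
- crate: open wooden crate, fixed, 222 (x) x 272 (y) x 50 mm high, walls and floor 6 mm thick, standing 12 mm above the bench on steel bars; origin at the centre of its underside
- wedge_b: wooden wedge, 89 x 46 x 26 mm, lying in the crate; stays there. Origin at the centre of its underside
- blank_e: octagonal wood blank, 58 x 61 x 36 mm, lying in the crate; stays there. Origin at the centre of its underside
- holder: the spring holder, fixed on the bench: plywood board 300 x 90 x 15 mm, from x = -105 to +195 mm, carrying in line an end stop (-x end), a raised bed and a sliding spring gate with its spring barrel behind (+x end). Origin on the bench top below the middle of the seat, x from the end stop towards the gate, z up
- seat (a point): where the centre of the loaded blank belongs: on the holder's x axis, 51 mm above its origin. The blank then lies along x on the dark wooden bed (84 long, 28 wide, top 35 mm above the holder's origin and 20 mm above the board, so fingers can straddle it), one end against the end stop, the other against the gate
- stop_lip (a point): tip of the fixed steel lip, at its underside, middle: x = -60 mm, 67 mm above the holder's origin. The lip is 60 mm wide, 10 mm thick (top at 77 mm) and overhangs the end stop's face (x = -72 mm) by 12 mm. With its centre 13 mm or more from the seat towards the gate, the blank clears this lip on the way down
- gate (a joint): how far the gate is pushed back along the holder's +x (m): 0 empty and shut, 0.006 with the blank home, 0.040 its stop. A spring pushes it shut: 3 N at 0, 4 N at 0.006, 7 N at 0.028
- gate_tip (a point): middle of the gate's upper front face: flat, upright, 60 mm wide, 67 to 105 mm above the holder's origin, at x = +60 mm when shut. Below 67 mm the face is set back 6 mm, so the upper part forms a lip. A blank held above the fixed lip can press on this face and slide down it; once down, the gate snaps over the tenon and pushes the blank to the end stop
- sanding_block: sanding block, 123 x 102 x 31 mm, lying on a thick batten; a bystander
- blank_b: octagonal wood blank, 66 x 65 x 53 mm, standing on the same thick batten; a bystander
- abrasive_roll: roll of abrasive cloth, 74 x 59 x 50 mm, standing on a thin batten; a bystander
There are look-alikes about, which are no part of the job. What is shaped like the blank_e but red is not meant.

How it is judged:
On the way, in this order (a step that is already met when the one before it is completed fails the run):
1. the tenoned blank is lifted out of the crate (z of spindle in the frame of crate above 0.06 m), for 0.1 s.
2. the gate is held pushed back, 16 mm or more, with the blank at the holder (value of joint gate above 0.016 m and horizontal distance between spindle_mid and seat below 0.05 m), for 0.2 s.
At the end, for the whole second after the job is handed in: Tenoned blank at rest in the holder: centre within 7 mm of the seat point, at most 4 mm short of the end stop and 3 mm above the bed, in line within 5 degrees, gate over its end (joint 0.002 to 0.010). Square stick, wedge and octagonal blank still in the crate (distance between spindle_mid and seat below 0.007 m and x of spindle_mid in the frame of holder below 0.004 m and z of spindle_mid in the frame of holder below 0.054 m and angle between the x axis of spindle and the x axis of holder, either way round below 0.09 rad and value of joint gate between 0.002 and 0.01 m and linear speed of spindle below 0.02 m/s and horizontal distance between each of square_stick, wedge_b, blank_e and crate below 0.16 m and z of each of square_stick, wedge_b, blank_e in the frame of crate below 0.045 m); the robot touches nothing.
It fails at once if a bystander on the battens (sanding block, octagonal blank, abrasive roll) is moved by more than 30 mm (distance of any of sanding_block, blank_b, abrasive_roll from where it was at the start of the episode above 0.03 m).
It also fails if it takes over 45 s, if anything falls off the work surface, if the arm or the gripper's body presses on something with over 40 N, if the wrist force passes 120 N, or if a joint passes its speed limit or range.

## Working session

There is one attempt and no reset: what is moved stays moved. The work goes in short steps, Python scripts to look and compute and a tool call to move; the robot and the scene stay as the last step left them, time stands still between calls to the robot, and variables do not carry over. Pictures are saved under pics/ and viewed, at most 10 in all, crops included, and the job is handed in when it is done.

Besides the shell and the picture viewer there is one more tool, called after ">>>" as name(argument=value, ...), one argument or row to a line, values as JSON. carry_out: Moves the arm, as the interface text tells. Its arguments: {"type":"object","properties":{"steps":{"type":"array","items":{"type":"array"}}},"required":["steps"]}

```bash
mkdir -p pics; cat > h.py <<'E'
import numpy as np, cv2, pickle
from bench import robot
def snap(n,f):
    s=robot.snapshot(n); cv2.imwrite(f'pics/{f}.png',cv2.cvtColor(s['image'],cv2.COLOR_RGB2BGR)); pickle.dump(dict(s),open(f'pics/{f}.pkl','wb')); return s
def load(f): return pickle.load(open(f'pics/{f}.pkl','rb'))
def rays(s,uv):
    p=cv2.undistortPoints(np.array(uv,float).reshape(-1,1,2),s['mtx'],np.array(s['D'],float)).reshape(-1,2)
    return np.c_[p,np.ones(len(p))]
def onplane(s,uv,z):
    R=np.array(s['R']);t=np.array(s['t']); d=rays(s,uv)@R; c=-R.T@t
    return c+d*((z-c[2])/d[:,2])[:,None]
def cloud(s):
    h,w=s['z_map'].shape; uv=np.stack(np.meshgrid(np.arange(w),np.arange(h)),-1).reshape(-1,2)
    P=rays(s,uv)*s['z_map'].reshape(-1,1)
    X=(P-np.array(s['t']))@np.array(s['R']); X[s['z_map'].reshape(-1)==0]=np.nan
    return X.reshape(h,w,3)
E
python3 - <<'E'
from h import *
a=snap('top','top0'); b=snap('scene','sc0')
for s in(a,b): print(-np.array(s['R']).T@s['t'], s['mtx'][0][0])
print(robot.get_obs(), robot.hold_point_z)
E
```

```text
[0.35411965 0.22469745 1.41760503] 430.27037870881026
[-0.52855383 -0.35595045  0.77025629] 402.2434143222356
{'time': 0.1, 'joint_positions': array([ 1.03789407e+00,  8.78628752e-02,  1.37209277e+00,  2.25351892e-05,
        1.68361637e+00, -1.03096649e-01]), 'qvel': array([ 9.32873100e-04,  3.14071560e-05, -2.69994266e-03, -1.44962531e-03,
       -1.18327668e-03,  1.62947343e-03]), 'joint_torque': array([ 3.03021450e-03, -3.41247511e+01, -3.03303444e+01,  7.20599550e-02,
        3.03449796e-02, -1.19804204e-04]), 'tool_pos': array([0.22892223, 0.49954574, 0.20443645]), 'ee_rot': array([-3.13962611e+00, -2.25981819e-04,  2.71178934e+00]), 'wrist_force': array([-0.78043843, -0.3244736 ,  0.04766847]), 'wrist_torque': array([ 0.03581013, -0.02888746, -0.02109737]), 'finger_force': 0.0, 'width': 0.09374741481470636} 0.0188
```

View pics/top0.png

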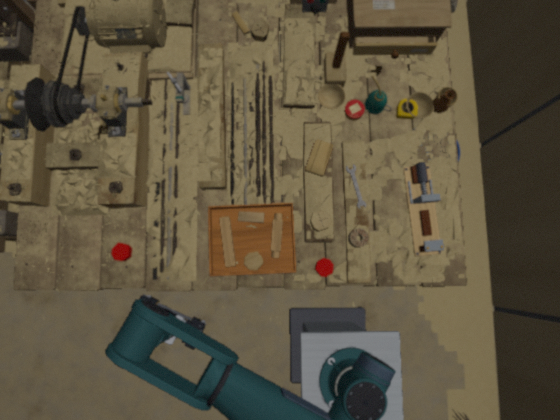

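View pics/sc0.png

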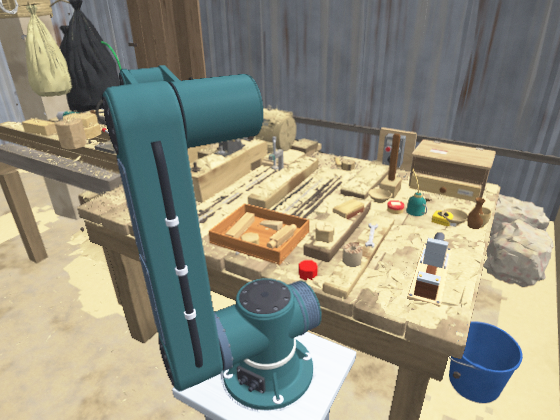

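The top view shows the crate around (252,240), with long sticks at (227,240) and (277,235). The holder is around (425,210). Next I enlarge both.

```bash
python3 - <<'E'
from h import *
s=load('top0'); im=cv2.imread('pics/top0.png')
a=cv2.resize(im[195:285,200:305],None,fx=4.5,fy=4.5,interpolation=cv2.INTER_CUBIC)
b=cv2.resize(im[155:260,395:455],None,fx=3.9,fy=3.9,interpolation=cv2.INTER_CUBIC)
H=max(a.shape[0],b.shape[0]); o=np.zeros((H,a.shape[1]+b.shape[1]+5,3),np.uint8); o[:a.shape[0],:a.shape[1]]=a; o[:b.shape[0],a.shape[1]+5:]=b
print(a.shape,o.shape); cv2.imwrite('pics/crop1.png',o)
X=cloud(s)
for (u,v) in [(252,240),(227,240),(277,235),(420,175),(428,197),(425,210),(426,225),(432,245),(245,217)]: print((u,v),X[v,u].round(3))
E
```

```text
(405, 472, 3) (410, 711, 3)
(252, 240) [0.451 0.31  0.018]
(227, 240) [0.45  0.387 0.053]
(277, 235) [0.464 0.228 0.046]
(420, 175) [ 0.649 -0.235  0.065]
(428, 197) [ 0.571 -0.243  0.103]
(425, 210) [ 0.54  -0.255  0.033]
(426, 225) [ 0.49  -0.255  0.035]
(432, 245) [ 0.423 -0.255  0.078]
(245, 217) [0.525 0.332 0.03 ]
```

View pics/crop1.png

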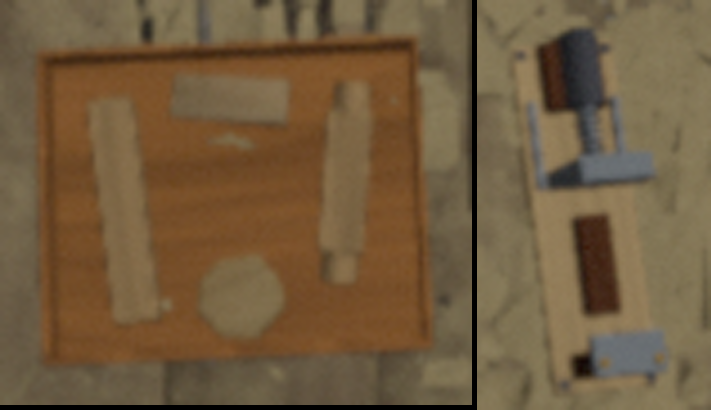

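```bash
cat >> h.py <<'E'
def blob(X,lo,hi):
    m=((X>lo)&(X<hi)).all(-1); P=X[m]; r=cv2.minAreaRect(P[:,:2].astype(np.float32)); return P,r
E
python3 - <<'E'
from h import *
s=load('top0'); X=cloud(s)
im=s['image'].astype(int)
def show(n,lo,hi):
    P,r=blob(X,lo,hi); d=P[:,:2]-P[:,:2].mean(0); w,v=np.linalg.eigh(d.T@d); a=v[:,1]*np.sign(v[0,1])
    print(n,len(P),P.mean(0).round(4),'rect',np.round(r[0],4),np.round(r[1],4),round(r[2],2),'pca',np.degrees(np.arctan2(a[1],a[0])).round(2))
show('spindle',(.36,.19,.036),(.55,.27,.056))
show('stick',(.36,.36,.036),(.53,.42,.056))
show('lip',(.36,-.33,.068),(.46,-.18,.09))
show('gate',(.54,-.33,.09),(.6,-.18,.12))
show('bed',(.45,-.285,.025),(.53,-.225,.045))
# bed by colour: dark
hsv=cv2.cvtColor(s['image'],cv2.COLOR_RGB2HSV); 
m=np.zeros(hsv.shape[:2],bool); m[208:237,412:440]=True
m&=hsv[...,2]<95
uv=np.argwhere(m)[:,::-1]; P=onplane(s,uv,.035); r=cv2.minAreaRect(P[:,:2].astype(np.float32)); print(len(uv),P.mean(0),r)
# crate rim extents
show('board',(.35,-.34,.008),(.75,-.17,.022))
E
```

```text
spindle 406 [0.4635 0.2306 0.0494] rect [0.4638 0.2291] [0.043  0.1434] 78.44 pca -5.1
stick 506 [0.4449 0.3875 0.0503] rect [0.4457 0.3886] [0.1603 0.0329] 7.11 pca 7.41
lip 217 [ 0.4212 -0.2585  0.0779] rect [ 0.4213 -0.2591] [0.034 0.062] 4.43 pca -86.18
gate 155 [ 0.5686 -0.2465  0.1044] rect [ 0.569  -0.2495] [0.0223 0.0636] 2.57 pca -87.25
bed 217 [ 0.4933 -0.253   0.035 ] rect [ 0.4936 -0.255 ] [0.0736 0.0305] 3.64 pca 5.51
227 [ 0.49828206 -0.25182356  0.035     ] ((0.4985591173171997, -0.2518893778324127), (0.08081468194723129, 0.029973434284329414), 4.159625053405762)
board 2676 [ 0.5397 -0.2511  0.0133] rect [ 0.5497 -0.255 ] [0.3989 0.1699] 0.0 pca 0.51
```

The blank with tenons is the right-hand stick, at about (0.464, 0.229) and yaw about -6°. The holder seat is at about (0.498, -0.252), yaw about +4°, gate on the far side. The lip and gate distances agree with the sizes given. I'm going above the blank now.

>>> carry_out(
  steps=[
    [[-0.326,-0.148,0],-1.86,-1],
    [[-0.326,-0.148,0],-1.86,-1],
    [[-0.326,-0.148,0],-1.86,-1],
    [[-0.326,-0.148,0],-1.86,-1],
    [[-0.326,-0.148,0],-1.86,-1],
    [[-0.326,-0.148,0],-1.86,-1],
    [[-0.326,-0.148,0],-1.86,-1],
    [[-0.326,-0.148,0],-1.86,-1],
    [[-0.326,-0.148,0],-1.86,-1],
  ],
)

```text
time: 1.23
tool_pos: [0.463, 0.2307, 0.2054]
ee_rot: [3.141, -0.0, 3.038]
wrist_force: [0.1, 0.1, -0.6]
width: 0.0935
finger_force: 0.0
```

```bash
python3 - <<'E'
from h import *
s=snap('wrist','w1'); print(-np.array(s['R']).T@s['t'])
o=robot.get_obs(); print(o['time'],o['tool_pos'],o['ee_rot'])
X=cloud(s)
P,r=blob(X,(.36,.17,.036),(.57,.28,.056)); print(len(P),P.mean(0),r)
E
```

```text
[0.38964741 0.23883755 0.38465413]
1.275 [0.46303639 0.23073206 0.20552638] [ 3.14129662e+00 -1.48110178e-04  3.03861983e+00]
5056 [0.4699233  0.22932006 0.04823934] ((0.45908862352371216, 0.231231689453125), (0.20009368658065796, 0.10089008510112762), 1.1845664978027344)
```

View pics/w1.png

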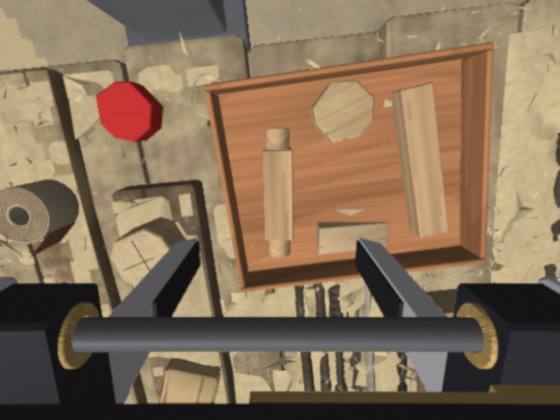

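The wrist view shows the blank centred at (279,192), with tenons at (277,138) and (279,248). It sits near the crate wall at column 240, so I need to measure that gap.

```bash
python3 - <<'E'
from h import *
s=load('w1'); X=cloud(s)
m=np.zeros(X.shape[:2],np.uint8); m[110:270,250:305]=1
m&=((X[...,2]>.046)&(X[...,2]<.054)).astype(np.uint8)
n,l,st,c=cv2.connectedComponentsWithStats(m); k=1+st[1:,4].argmax(); P=X[l==k]
r=cv2.minAreaRect(P[:,:2].astype(np.float32)); print(st[k],np.median(P,0),r)
# square part only via body rows
m2=(l==k); m2[:155]=0; m2[238:]=0; Q=X[m2]
r2=cv2.minAreaRect(Q[:,:2].astype(np.float32)); print(r2)
# mid-line
a=np.polyfit(*[[np.median(X[v][l[v]==k][:,i]) for v in range(158,236,4)] for i in (0,1)],1); print('yaw',np.degrees(np.arctan(a[0])))
# heights across at spindle middle row
for v in (160,192,225): print([(u,*X[v,u].round(3)[1:]) for u in range(222,340,6)])
E
```

```text
[ 262  128   32  130 3046] [0.4578319  0.23228293 0.05036845] ((0.4619074761867523, 0.23189254105091095), (0.031909044831991196, 0.1433904767036438), 85.4854736328125)
((0.46291273832321167, 0.23181560635566711), (0.03190963342785835, 0.09157034754753113), 85.48017120361328)
yaw -4.643611686307828
[(222, np.float64(0.18), np.float64(0.062)), (228, np.float64(0.181), np.float64(0.029)), (234, np.float64(0.186), np.float64(0.018)), (240, np.float64(0.192), np.float64(0.017)), (246, np.float64(0.199), np.float64(0.018)), (252, np.float64(0.206), np.float64(0.019)), (258, np.float64(0.213), np.float64(0.018)), (264, np.float64(0.222), np.float64(0.051)), (270, np.float64(0.228), np.float64(0.051)), (276, np.float64(0.234), np.float64(0.05)), (282, np.float64(0.24), np.float64(0.05)), (288, np.float64(0.246), np.float64(0.05)), (294, np.float64(0.254), np.float64(0.017)), (300, np.float64(0.261), np.float64(0.018)), (306, np.float64(0.268), np.float64(0.018)), (312, np.float64(0.275), np.float64(0.018)), (318, np.float64(0.281), np.float64(0.018)), (324, np.float64(0.288), np.float64(0.01
[... 1179 characters left out ...]
t64(0.189), np.float64(0.019)), (252, np.float64(0.197), np.float64(0.019)), (258, np.float64(0.204), np.float64(0.019)), (264, np.float64(0.211), np.float64(0.018)), (270, np.float64(0.22), np.float64(0.05)), (276, np.float64(0.226), np.float64(0.049)), (282, np.float64(0.233), np.float64(0.05)), (288, np.float64(0.24), np.float64(0.051)), (294, np.float64(0.247), np.float64(0.019)), (300, np.float64(0.254), np.float64(0.019)), (306, np.float64(0.261), np.float64(0.02)), (312, np.float64(0.269), np.float64(0.018)), (318, np.float64(0.275), np.float64(0.029)), (324, np.float64(0.281), np.float64(0.031)), (330, np.float64(0.288), np.float64(0.03)), (336, np.float64(0.295), np.float64(0.031))]
```

>>> carry_out(
  steps=[
    [[-0.009,0.0015,0.05],-0.13,-0.15],
    [[-0.009,0.0015,0.09],-0.13,-0.15],
    [[-0.009,0.0015,0.11],-0.13,-0.15],
    [[-0.009,0.0015,0.15],-0.13,-0.15],
    [[-0.009,0.0015,0.18],-0.13,-0.15],
    [[-0.009,0.0015,0.18],-0.13,-0.15],
  ],
)

```text
time: 2.02
tool_pos: [0.4701, 0.2303, 0.0229]
ee_rot: [-3.139, -0.006, 3.061]
wrist_force: [-1.4, -0.4, -0.0]
width: 0.054
finger_force: 0.0
```

>>> carry_out(
  steps=[
    [[0,0,0],0,1],
    [[0,0,0],0,1],
    [[0,0,0],0,1],
    [[0,0,0],0,1],
    [[0,0,-0.03],0,1],
    [[0,0,-0.08],0,1],
    [[0,0,-0.13],0,1],
    [[0,0,-0.16],0,1],
    [[0,0,-0.16],0,1],
    [[0,0,-0.16],0,1],
  ],
)

```text
time: 3.28
tool_pos: [0.472, 0.2297, 0.1832]
ee_rot: [-3.14, -0.003, 3.059]
wrist_force: [-0.4, -0.2, -1.8]
width: 0.0318
finger_force: 30.0
```

```bash
python3 - <<'E'
from h import *
s=snap('wrist','w2'); o=robot.get_obs(); print(o['time'],o['tool_pos'],o['ee_rot'],o['width'])
E
```

```text
3.325 [0.47174655 0.22963605 0.18267514] [-3.13964133 -0.00434797  3.0589737 ] 0.031768591852439916
```

View pics/w2.png

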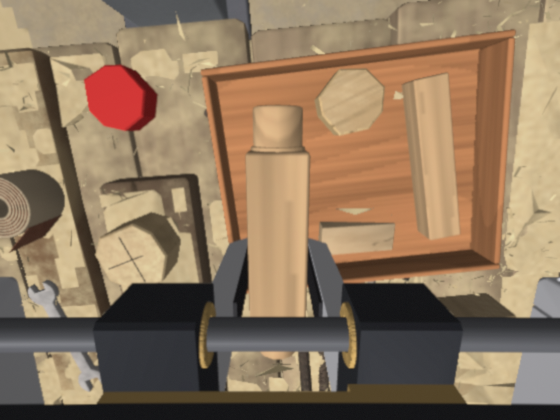

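```bash
python3 - <<'E'
from h import *
from scipy.spatial.transform import Rotation as Ro
s=load('w2'); o=robot.get_obs(); X=cloud(s)
T=Ro.from_euler('xyz',o['ee_rot']).as_matrix()
L=(X-o['tool_pos'])@T
for nm,(a,b,c,d) in dict(sq=(160,235,255,303),ten=(115,145,262,294)).items():
    P=L[a:b,c:d].reshape(-1,3); P=P[np.abs(P[:,2]+.02)<.04]; print(nm,len(P),np.median(P,0).round(4),P.min(0).round(4),P.max(0).round(4))
m=(np.abs(L[...,2]+.02)<.05)&(np.abs(L[...,1])<.03); m[:90]=0;m[:,:235]=0;m[:,320:]=0
print('end x',np.percentile(L[m][:,0],[99,99.8]))
for v in (165,190,215,235): 
    r=L[v,240:320]; r=r[(np.abs(r[:,2]+.02)<.03)]; t=np.median(r,0); print(v,t.round(4),r[:,1].min().round(4),r[:,1].max().round(4))
E
```

```text
sq 3580 [ 0.0396  0.001  -0.0238] [ 0.0196 -0.011  -0.0259] [ 0.0582  0.0134 -0.0215]
ten 955 [ 0.0726  0.001  -0.0197] [ 0.0653 -0.0071 -0.0228] [ 0.0792  0.0085 -0.0159]
end x [0.08257071 0.08374754]
165 [ 0.0556  0.0007 -0.0237] -0.0147 0.0164
190 [ 0.0431  0.0007 -0.0238] -0.0151 0.0166
215 [ 0.0302  0.0007 -0.0237] -0.0149 0.0164
235 [ 0.0194  0.0007 -0.0239] -0.0146 0.0161
```

>>> carry_out(
  steps=[
    [[-0.006,-0.05,0],-0.1,1],
    [[-0.012,-0.11,0],-0.2,1],
    [[-0.018,-0.17,0],-0.3,1],
    [[-0.025,-0.23,0],-0.4,1],
    [[-0.031,-0.29,0],-0.5,1],
    [[-0.038,-0.35,0],-0.6,1],
    [[-0.044,-0.41,0],-0.7,1],
    [[-0.049,-0.45,0],-0.8,1],
    [[-0.052,-0.48,0],-0.86,1],
    [[-0.052,-0.48,0],-0.86,1],
  ],
)

```text
time: 4.58
tool_pos: [0.4839, -0.2537, 0.1824]
ee_rot: [3.138, -0.004, -3.077]
wrist_force: [1.1, 0.2, -1.3]
width: 0.0316
finger_force: 30.0
```

```bash
python3 - <<'E'
from h import *
o=robot.get_obs(); print(o['time'],o['tool_pos'],o['ee_rot'],o['width'],o['wrist_force'])
s=snap('wrist','w3')
E
```

```text
4.575 [ 0.48394319 -0.25371898  0.18239209] [ 3.13847567 -0.00421745 -3.07737494] 0.031597680933904436 [ 1.09873915  0.24465395 -1.31540359]
```

View pics/w3.png

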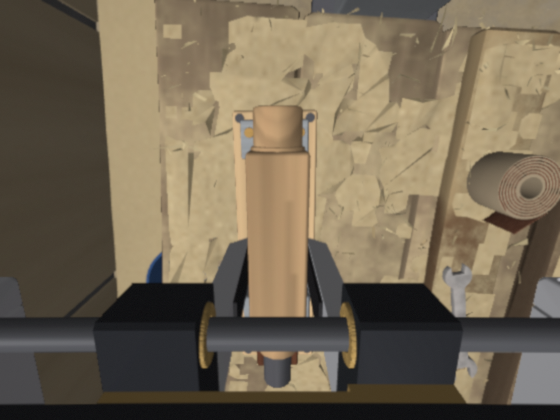

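The blank sits over the holder in line with it, with board edges at columns 236 and 316. A quick numeric check of the board's axis and its near end follows.

```bash
python3 - <<'E'
from h import *
s=load('w3'); X=cloud(s)
L=[];R=[]
for v in range(165,232,5):
    row=X[v]; ok=[u for u in range(220,335) if .009<row[u,2]<.022]
    # plywood colour edges
    hsv=cv2.cvtColor(s['image'],cv2.COLOR_RGB2HSV)[v]
    L.append(row[ok[0]]);R.append(row[ok[-1]])
L=np.array(L);R=np.array(R); w=np.linalg.norm((L-R)[:,:2],axis=1); print(w.round(3))
k=np.abs(w-.09)<.006; M=((L+R)/2)[k]; a=np.polyfit(M[:,0],M[:,1],1); print(M.round(4)[::3],'yaw',np.degrees(np.arctan(a[0])),'y at .498',np.polyval(a,.498))
# near board end and lip tip
v=[X[i,240:250] for i in range(95,125)]
print([ (i,X[i,243,0].round(3),X[i,243,2].round(3)) for i in range(100,126,2)])
print([ (i,X[i,309,0].round(3),X[i,309,2].round(3)) for i in range(120,175,3)])
E
```

```text
[0.101 0.109 0.11  0.11  0.108 0.097 0.102 0.101 0.101 0.104 0.089 0.088
 0.108 0.089]
[[ 0.5066 -0.2526  0.0129]] yaw 0.9265369183552568 y at .498 -0.2528944258223583
[(100, np.float64(0.385), np.float64(0.009)), (102, np.float64(nan), np.float64(nan)), (104, np.float64(0.389), np.float64(0.008)), (106, np.float64(0.391), np.float64(0.01)), (108, np.float64(0.393), np.float64(0.008)), (110, np.float64(0.395), np.float64(0.012)), (112, np.float64(0.397), np.float64(0.014)), (114, np.float64(0.399), np.float64(0.013)), (116, np.float64(0.401), np.float64(0.017)), (118, np.float64(0.403), np.float64(0.016)), (120, np.float64(0.406), np.float64(0.076)), (122, np.float64(0.408), np.float64(0.076)), (124, np.float64(0.409), np.float64(0.077))]
[(120, np.float64(0.401), np.float64(0.017)), (123, np.float64(0.404), np.float64(0.014)), (126, np.float64(0.407), np.float64(0.014)), (129, np.float64(0.41), np.float64(0.014)), (132, np.float64(0.413), np.float64(0.014)), (135, np.float64(0.416), np.float64(0.014)), (138, np.float64(0.419), np.float64(0.016)), (141, np.float64(0.422), np.float64(0.017)), (144, np.float64(0.425), np.float64(0.014)), (147, np.float64(0.428), np.float64(0.015)), (150, np.float64(0.431), np.float64(0.015)), (153, np.float64(0.422), np.float64(0.205)), (156, np.float64(0.423), np.float64(0.204)), (159, np.float64(0.425), np.float64(0.205)), (162, np.float64(0.426), np.float64(0.205)), (165, np.float64(0.428), np.float64(0.205)), (168, np.float64(0.429), np.float64(0.204)), (171, np.float64(0.43), np.float64(0.205)), (174, np.float64(0.432), np.float64(0.204))]
```

>>> carry_out(
  steps=[
    [[0,0,0.04],0,1],
    [[0,0,0.075],0,1],
    [[0,0,0.094],0,1],
    [[0,0,0.094],0,1],
    [[-0.008,0,0.094],0,1],
    [[-0.018,0,0.094],0,1],
    [[-0.028,0,0.094],0,1],
    [[-0.038,0,0.094],0,1],
    [[-0.045,0,0.094],0,1],
    [[-0.045,0,0.094],0,1],
  ],
)

```text
time: 5.88
tool_pos: [0.5293, -0.2499, 0.0921]
ee_rot: [-3.141, -0.004, -3.074]
wrist_force: [-8.1, -0.3, 1.6]
width: 0.0319
finger_force: 30.0
```

```bash
python3 - <<'E'
from h import *
from scipy.spatial.transform import Rotation as Ro
s=snap('wrist','w4'); o=robot.get_obs(); X=cloud(s); print(o['time'],o['tool_pos'],o['ee_rot'],o['wrist_force'])
T=Ro.from_euler('xyz',o['ee_rot']).as_matrix()
L=(X-o['tool_pos'])@T
for v in (165,190,215,235): print(v,np.median(L[v,262:296],0).round(4))
m=(np.abs(L[...,2]+.02)<.03)&(np.abs(L[...,1])<.03); m[:90]=0;m[:,:235]=0;m[:,320:]=0
print('end x',np.percentile(L[m][:,0],[99,99.8]))
s=snap('scene','sc1'); im=cv2.imread('pics/sc1.png'); cv2.imwrite('pics/sc1c.png',cv2.resize(im[200:310,370:490],None,fx=4.5,fy=4.5,interpolation=cv2.INTER_CUBIC))
E
```

```text
5.925 [ 0.52911259 -0.24991889  0.09216618] [-3.1411266  -0.00380047 -3.07404233] [-7.77040088 -0.75633827  2.15401127]
165 [ 0.0555  0.0012 -0.0228]
190 [ 0.0431  0.0012 -0.0232]
215 [ 0.0301  0.0012 -0.0231]
235 [ 0.0193  0.0012 -0.0232]
end x [0.08241301 0.08373965]
```

View pics/sc1c.png

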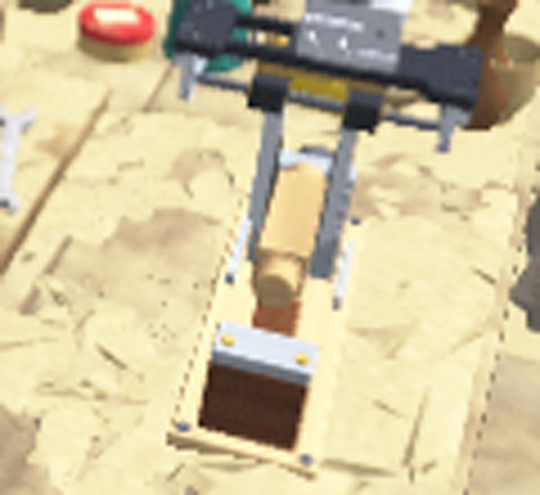

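The gate is pushed back about 31 mm (7.8 N), the blank is still level, and its near end is clear of the lip. Lowering now.

>>> carry_out(
  steps=[
    [[0,0,0.008],0,1],
    [[0,0,0.016],0,1],
    [[0,0,0.024],0,1],
    [[0,0,0.031],0,1],
    [[0,0,0.038],0,1],
    [[0,0,0.043],0,1],
    [[0,0,0.046],0,1],
    [[0,0,0.046],0,1],
  ],
)

```text
time: 6.98
tool_pos: [0.5288, -0.2499, 0.0454]
ee_rot: [3.142, -0.004, -3.074]
wrist_force: [-6.4, -0.8, -0.5]
width: 0.0316
finger_force: 30.0
```

```bash
python3 - <<'E'
from h import *
s=snap('wrist','w5'); o=robot.get_obs(); X=cloud(s); print(o['time'],o['tool_pos'],o['ee_rot'],o['wrist_force'])
for v in (165,190,215,235): print(v,np.median(X[v,262:296],0).round(4))
E
```

```text
7.025 [ 0.528795   -0.24989958  0.04539664] [-3.14152359 -0.00421609 -3.0742071 ] [-5.80121303 -1.24540251 -0.72839461]
165 [ 0.4732 -0.2524  0.0688]
190 [ 0.4858 -0.2516  0.0688]
215 [ 0.4987 -0.2507  0.0687]
235 [ 0.5094 -0.25    0.0686]
```

The force dropped from 7.8 to about 6 N, so the gate has snapped over the tenon. The blank is about 1.7 mm above the bed. I'll lower it the rest of the way, ride back with the gate, and release.

>>> carry_out(
  steps=[
    [[0,0,0.001],0,1],
    [[0,0,0.0017],0,1],
    [[0.006,0,0.0017],0,1],
    [[0.012,0,0.0017],0,1],
    [[0.017,0,0.0017],0,1],
    [[0.017,0,0.0017],0,1],
    [[0.017,0,0.0017],0,-0.05],
    [[0.017,0,0.0017],0,-0.05],
    [[0.017,0,0.0017],0,-0.05],
    [[0.017,0,0.0017],0,-0.05],
  ],
)

```text
time: 8.28
tool_pos: [0.5136, -0.2505, 0.0439]
ee_rot: [-3.142, 0.001, -3.074]
wrist_force: [2.0, 0.0, -1.0]
width: 0.0494
finger_force: 0.0
```

```bash
python3 - <<'E'
from h import *
s=snap('wrist','w6'); o=robot.get_obs(); X=cloud(s); print(o['time'],o['tool_pos'],o['ee_rot'],o['wrist_force'],o['width'],o['finger_force'])
for v in (165,190,215,235): print(v,np.median(X[v,262:296],0).round(4))
E
```

```text
8.325 [ 0.51352191 -0.25053989  0.04384991] [-3.14157762e+00  5.97052531e-04 -3.07385048e+00] [-1.04837563 -0.71654523 -0.21126082] 0.049305309267207956 0.0
165 [ 0.458  -0.2531  0.067 ]
190 [ 0.4703 -0.2523  0.067 ]
215 [ 0.4833 -0.2514  0.0671]
235 [ 0.4941 -0.2507  0.0671]
```

View pics/w6.png

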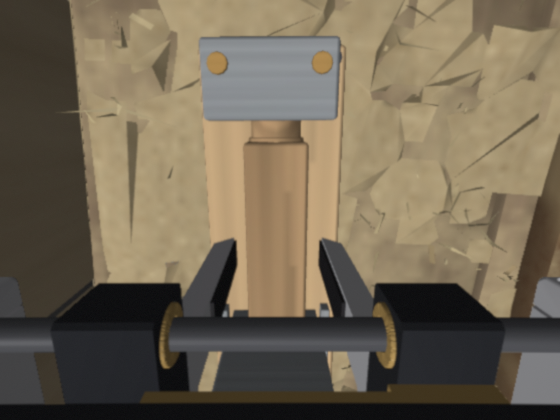

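The gripper is open and the blank is level on the bed (top at 0.067), with its near tenon under the stop lip (edge at row 120, shoulder at row 142). I'll retreat upward and verify.

>>> carry_out(
  steps=[
    [[0,0,-0.015],0,-0.05],
    [[0,0,-0.04],0,-0.05],
    [[0,0,-0.08],0,-0.05],
    [[0,0,-0.12],0,-0.05],
    [[0.04,0,-0.16],0,-0.05],
    [[0.04,0,-0.17],0,-0.05],
    [[0.04,0,-0.17],0,-0.05],
  ],
)

```text
time: 9.2
tool_pos: [0.474, -0.2536, 0.2152]
ee_rot: [-3.14, 0.003, -3.074]
wrist_force: [-0.1, 0.9, -0.9]
width: 0.0491
finger_force: 0.0
```

```bash
python3 - <<'E'
from h import *
s=snap('wrist','w7'); o=robot.get_obs(); X=cloud(s); print(o['time'],o['tool_pos'],o['width'])
a=np.array([np.cos(.067),np.sin(.067)]); S=np.array([.498,-.2525])
def sel(n,lo,hi,ylo=-.014,yhi=.014):
    q=X[...,:2]-S; x=q@a; y=q@np.array([-a[1],a[0]]); m=(X[...,2]>lo)&(X[...,2]<hi)&(abs(x)<.12)&(y>ylo)&(y<yhi)
    print(n,m.sum(),'x',np.percentile(x[m],[1,50,99]).round(4),'y',np.percentile(y[m],[1,50,99]).round(4))
sel('square top',.0655,.069,-.03,.03); sel('lip',.073,.081,-.035,.035); sel('gate top',.1,.109,-.04,.04); sel('tenons',.058,.0653)
E
```

```text
9.25 [ 0.47358204 -0.25313904  0.21341698] 0.04890955793066647
square top 2615 x [-0.051  -0.0038  0.0499] y [-0.0148  0.0005  0.0163]
lip 2292 x [-0.0954 -0.0774  0.0659] y [-0.0309 -0.0014  0.0274]
gate top 1198 x [0.0649 0.0743 0.086 ] y [-0.0301 -0.0006  0.028 ]
tenons 499 x [-0.0601  0.0542  0.1195] y [-0.0112  0.0005  0.0119]
```

View pics/w7.png

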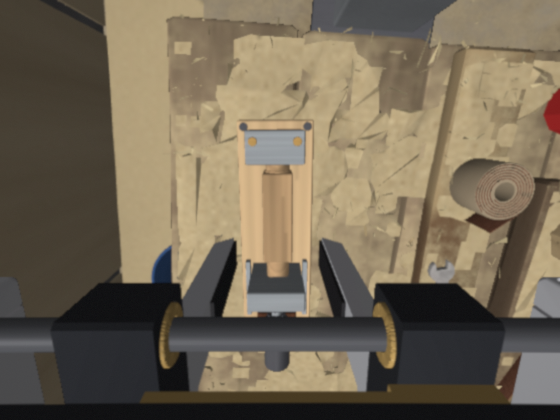

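The blank is seated: its square part spans -51 to +50 mm about the seat, the gate face is at about +66 mm (joint about 0.006), and it is in line.

```bash
python3 -c "
from bench import robot
print(robot.close_job())"
```

```text
the job is handed in; nothing more can be done
None
```

The tenoned blank is in the spring holder: on the bed, under both lips, and against the end stop to within about 1 mm by the last camera check. I handed the job in at about 9 s of robot time, but the hand-in returned no verdict.

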